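# Make up the drive kit and the sensing kit

## Robot

A 7-joint arm with a two-finger parallel gripper is mounted at the origin on the work surface. World frame = base frame: x ahead of the robot, y to its left, z up, the work surface at z = 0. Lengths are in m, angles in rad, forces in N, time in s.
With the tool pointing down it reaches from about 0.35 to 0.9 m from the base axis. Payload 7.2 kg.
Tool frame: the origin (TCP) lies midway between the tips of the shut fingers; the grasp point (between the pads) lies 19 mm behind it; z points along the fingers, y is the line along which they close (so a half turn about z gives the same grasp; the last joint's range is limited). The gripper opens to 88 mm and grips with 3 to 60 N. Pads are 20 mm wide; open, the fingers measure 115 mm over their backs; the gripper's body (75 mm by 178 mm) begins 61 mm behind the grasp point.
Start: joints at [1.237, 0.411, -0.013, 1.596, 0.006, 1.134, -0.082], TCP at [0.164, -0.603, 0.223] pointing down, gripper open.
Joint ranges: [-2.95, 2.95], [-0.29, 1.99], [-1.47, 1.44], [0.14, 2.54], [-1.03, 4.17], [0.13, 1.85], [-2.86, 2.86]. Speed limits (rad/s): [2.39, 2.39, 3.01, 3.01, 3.14, 3.14, 3.14].

## Interface

Orientations are given as a unit quaternion [w, x, y, z].
In Python, from bench import status, vision, close_job gives the robot as it stands.
- The arm moves only by the shell command python3 -m jog 'ROWS' [OPENING] [FORCE]. ROWS is JSON, a list of rows, each a list of 6 numbers: the shift along the tool's x, y, z as a fraction of full scale, then the turn, a rotation vector about the tool's x, y, z as a fraction of full scale. A call has 1 to 20 rows; each row is the pose to reach, as a shift and turn from the pose commanded when the call began, along the tool's axes at that moment, turning the shorter way round; what a row does not reach only later rows make up. Full scale, the value 1, is 15 cm for a shift and 360 degrees for a turn. A row lasts 1/12 s, in which the tool goes at most 41.7 mm and 7.16 degrees, less where a joint would pass 70% of its speed; a pose out of reach is approached as far as the arm can. A call with a number of a shift or a turn outside -1 to 1 is refused whole. A call with a gripper value outside its range is refused whole. OPENING is the opening, from -1 (shut) to 1 (fully open), set as the call begins (- or left out, the last holds). The fingers move at their own pace and stop on an object; FORCE is the grip in N (left out, the last holds). Time passes only in rows, so rows that repeat a pose let the fingers close. It gives the time, the measured TCP pose, the force, the opening and the grip force at its end, in the units of the state.
- status.read_state(): the state, without advancing time (a new reading comes with each control period).
- vision.grab_frame(name): name is "scene" or "top" or "wrist"; returns a dict with "img" (480x640x3 uint8, red, green, blue), "z_map" (480x640 float32, m along the optical axis (not along the pixel's ray), 0 where there is no reading), "fx", "fy", "cx", "cy" (pixels), "position" and "orientation" of the camera in the world. Camera axes: x right, y up, looking along -z (the intrinsics and any distortion apply to the point x, -y, -z); pixel columns grow to the right and rows downward; lengths in m; the calibration is good to about 2 mm. A picture is of the moment at which its call begins.
- close_job(): hands the job in; it is judged then, once.
Trained networks look in a picture, given as the dict that the camera call returned (one of the last four; its "shot" number tells which), for a name from the list of things; names that differ only in an ending like _2 or _b are one class to them, and where a whole thing is asked for, a point or a joint stands for the part that bears it (a point fixed in the world has none). Each returns a list of dicts, best first, with "p" (0 to 1); they miss things now and then, are a little off and sometimes report something else, mostly with a low value. They report only what shows in the picture. A call takes as long as a camera call. They do not tell look-alikes from the thing itself.
- vision.outline_of(query, picture): "pixels" (480x640 bool, what is visible of it) and "box" ([left, top, right, bottom] in pixels, round what is visible of it).
The state is a dict: "time_s": time; "joints": joint angles; "joint_velocities": joint speeds; "joint_efforts": joint torques, N m; "ee_pos": TCP position; "eef_rot": TCP orientation; "contact_force": force on the tool from outside, world axes, zero at the start; "moment": the same for the moment, N m; "gripper_width": finger opening in m; "grasp_force": force on a finger pad.
Only numpy, scipy, OpenCV 4.12 (cv2) and the standard library are available. Lean on these libraries where they do the work, as an engineer would, in place of code of your own. Each camera call takes 0.05 s, during which the arm holds its last target. There are 200 camera calls.

## Task

Make up two kits from the stock in the middle of the bench. Drive kit, in the red tray: the yellow gear motor, the blue servo bracket and the black wheel hub, each the way up it is now and flat on the tray floor, not on one another. Sensing kit, in the white tray: the green chassis plate flat on the tray floor, with the grey ultrasonic sensor standing upright on the middle of the plate; leave the orange hub, the screwdriver and the board stand where they are.

Things in the scene. Friction and masses are not known exactly. Their poses are not given: they have to be found in the camera images.
- red_tray: drive kit tray, fixed to the bench, red plastic, open shallow tray, 200 (its x) x 140 (its y) x 18 mm high outside; walls and floor 4 mm thick, so the inside is 192 x 132 mm and the inner floor is 4 mm above the bench. Origin: centre of its underside, on the bench; z up. It lies on either side of the stock, turned up to about 0.2 rad.
- white_tray: sensing kit tray, fixed to the bench, white plastic, open shallow tray, 200 (its x) x 140 (its y) x 18 mm high outside; walls and floor 4 mm thick, so the inside is 192 x 132 mm and the inner floor is 4 mm above the bench. Origin: centre of its underside, on the bench; z up. It lies on either side of the stock, turned up to about 0.2 rad.
- gear_motor: yellow gear motor lying on its side, 77 mm long (its x), 22 wide (its y), 20 high; steel motor can at the -x end; white 6 mm shaft stub standing 8 mm above the top at x = +22. The yellow box spans x = -11 to +35: grip it across y; centre of mass near x = 0. Origin: on the underside, mid width, 42 mm from the can's end, 35 from the yellow end; z up. Loose, about 35 g.
- servo_bracket: blue aluminium U-shaped servo bracket, 26 mm deep (its x), 44 mm wide over the outsides of its two upright cheeks (its y), 34 mm high; base and cheeks 4 mm thick, open at the top and along x. Stands on its base. Grip across y on the outsides of the cheeks. Origin: centre of its underside, z up. Loose, about 30 g.
- black_hub: black nylon wheel hub, round: flange 46 mm across and 12 mm high, on it a central boss 22 mm across that rises to 34 mm above the bench. Stands flange down. Origin: centre of its underside, z up along its axle. Loose, about 30 g. Belongs to the drive kit.
- chassis_plate: green acrylic chassis plate lying flat, 100 mm (its x) x 56 mm (its y) x 8 mm thick. Grip across y with the fingertips. Origin: centre of its underside, z up. Loose, about 50 g.
- ultrasonic_sensor: grey plastic ultrasonic sensor module, a box 24 mm deep (its x), 50 mm wide (its y), 30 mm high, with two round metal eyes (18 mm across) that stick out 8 mm on its -x face. Stands upright. Grip across y, on its plain ends. Origin: centre of the box's underside, z up. Loose, about 40 g.
- orange_hub: orange nylon wheel hub, round: flange 46 mm across and 12 mm high, on it a central boss 22 mm across that rises to 34 mm above the bench. Stands flange down. Origin: centre of its underside, z up along its axle. Loose; a spare that stays in the stock, not part of any kit.
- board_stand: slotted pine stand 130 x 100 mm, with four circuit boards standing in its grooves at a slight tilt, about 75 mm high in all, to the left (+y) of the trays. Leave it alone. Origin: centre of its underside.
- screwdriver: screwdriver lying on the bench across the robot's view, beyond the stock (about 0.77 m ahead of the robot). Leave it alone. Origin: on its underside, about the middle of its length; x along the blade.
Mind the look-alikes: they are no part of the job. Of the things that look like the gear_motor, the smallest one is meant. What is shaped like the ultrasonic_sensor but purple is not meant.

How it is judged:
By the outcome, as a careful person would: the job done as asked, in the order asked, and still so for the second after the job is handed in, with the robot touching nothing.
It also fails if it takes over 128 s, if anything falls off the work surface, if the arm or the gripper's body presses on something with over 40 N, if the wrist force passes 120 N, or if a joint passes its speed limit or range.

## Working session

There is one attempt and no reset: what is moved stays moved. The work goes in short steps, Python scripts to look and compute and a shell command to move; the robot and the scene stay as the last step left them, time stands still between calls to the robot, and variables do not carry over. Pictures are saved under pics/ and viewed, at most 14 in all, crops included, and the job is handed in when it is done.

```bash
ls; mkdir -p pics; python3 - <<'E'
from bench import status, vision
import cv2, numpy as np
s=status.read_state(); print({k:np.round(v,3).tolist() for k,v in s.items()})
for n in ["scene","top"]:
    f=vision.grab_frame(n); cv2.imwrite(f"pics/{n}0.png",f["img"][:,:,::-1]); print(n,np.round(f["position"],3),np.round(f["orientation"],3),f["fx"],f["cx"],f["cy"],[k for k in f])
E
```

```text
pics
{'time_s': 0.0, 'joints': [1.237, 0.412, -0.013, 1.597, 0.006, 1.134, -0.082], 'joint_velocities': [0.0, 0.001, 0.0, -0.001, -0.001, -0.001, -0.002], 'joint_efforts': [0.0, -58.794, 0.642, -29.108, -0.054, 0.018, 0.0], 'ee_pos': [0.164, -0.603, 0.222], 'eef_rot': [-0.001, 0.991, 0.133, -0.0], 'contact_force': [-0.169, -0.159, -0.86], 'moment': [-0.05, 0.003, -0.009], 'grasp_force': 0.0, 'gripper_width': 0.088}
scene [0.984 0.594 0.985] [0.321 0.092 0.267 0.904] 541.8366519834939 318.9398559592424 237.80812856792883 ['img', 'z_map', 'fx', 'fy', 'cx', 'cy', 'position', 'orientation', 'shot']
top [0.506 0.118 1.102] [ 0.717  0.028 -0.028 -0.696] 467.78826855097896 314.8365304366935 237.27956310345746 ['img', 'z_map', 'fx', 'fy', 'cx', 'cy', 'position', 'orientation', 'shot']
```

View pics/top0.png

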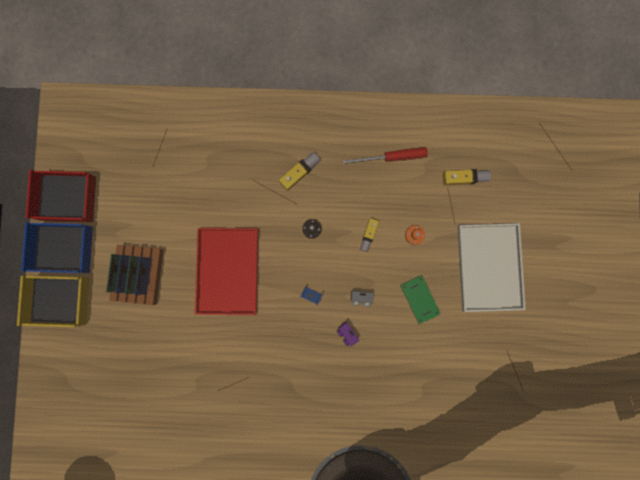

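View pics/scene0.png

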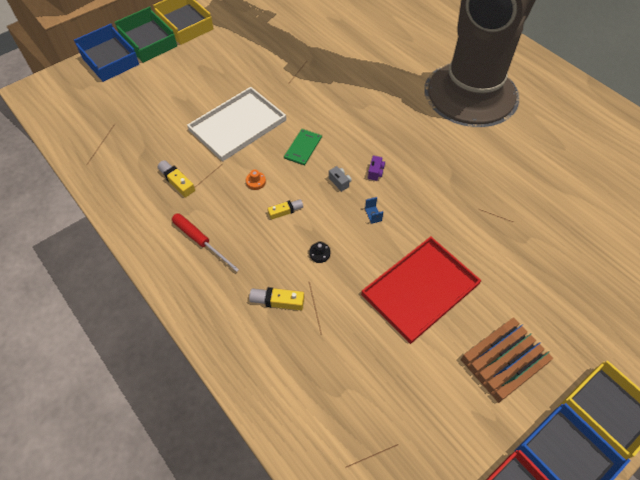

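The top picture has three yellow gear motors: (370,234), (300,170) and (467,177). The one at (370,234) is the smallest, so it is the one meant. The purple sensor twin is at (348,333) and the grey sensor at (362,297). The bracket is at (312,295), the black hub at (312,228), the plate at (420,300), the red tray at (228,270) and the white tray at (491,267).

```bash
cat > h.py <<'E'
import numpy as np, cv2
from scipy.spatial.transform import Rotation as R
from bench import status, vision
def rot(q): return R.from_quat([q[1],q[2],q[3],q[0]])
def cloud(f):
    v,u=np.mgrid[:480,:640]; z=f["z_map"]
    p=np.stack([(u-f["cx"])/f["fx"]*z,-(v-f["cy"])/f["fy"]*z,-z],-1)
    return p@rot(f["orientation"]).as_matrix().T+np.array(f["position"])
def rect(P):
    """min-area rect of world xy points (mm, deg)"""
    (cx,cy),(w,h),a=cv2.minAreaRect((P[:,:2]*1000).astype(np.float32))
    if w<h: w,h,a=h,w,a+90
    a=(a+90)%180-90   # direction of the long side from +x
    return f"c=({cx:.1f},{cy:.1f}) long={w:.1f} short={h:.1f} ang={a:.1f}"
E
python3 - <<'E'
from h import *
f=vision.grab_frame("top"); W=cloud(f); img=f["img"][:,:,::-1].copy()
print("table z", np.median(W[400:440,200:300,2]),W[300:340,230:300,2].mean())
for n in ["red_tray","white_tray","gear_motor","servo_bracket","black_hub","chassis_plate","ultrasonic_sensor","orange_hub","screwdriver","board_stand"]:
    for d in vision.outline_of(n,f)[:4]:
        if d["p"]<.2: continue
        m=d["pixels"]; P=W[m]; P=P[np.isfinite(P).all(1)]; hi=np.percentile(P[:,2],97)
        c=P.mean(0)*1000
        print(n,round(d["p"],2),d["box"],"px",m.sum(),"mean",c.round(1),"ztop",round(hi*1000,1),"| all",rect(P[P[:,2]>.003]) if (P[:,2]>.003).sum()>3 else "", "| top",rect(P[P[:,2]>hi-.006]))
        cs,_=cv2.findContours(m.astype(np.uint8),0,1); cv2.drawContours(img,cs,-1,(255,0,255),1)
cv2.imwrite("pics/crop.png",cv2.resize(img[140:350,190:530],None,fx=2.35,fy=2.35,interpolation=cv2.INTER_CUBIC))
E
```

```text
table z -0.0007076768549227896 0.005422509423599502
red_tray 0.59 [195.7, 227.5, 254.9, 312.9] px 5291 mean [507.9 325.   11.3] ztop 18.5 | all c=(511.2,257.3) long=277.5 short=199.0 ang=-88.3 | top c=(511.2,257.3) long=277.5 short=199.0 ang=-88.3
white_tray 0.84 [458.2, 223.4, 523.9, 315.9] px 5461 mean [ 536.1 -291.6    8.9] ztop 18.6 | all c=(526.1,-124.8) long=487.9 short=200.4 ang=-86.5 | top c=(525.9,-121.5) long=481.3 short=200.4 ang=-86.5
gear_motor 0.84 [362.0, 217.9, 377.6, 249.5] px 281 mean [603.4  -2.4  30.7] ztop 25.3 | all c=(560.6,37.4) long=189.4 short=45.5 ang=-42.7 | top c=(560.4,38.2) long=188.9 short=41.3 ang=-43.8
gear_motor 0.77 [278.3, 153.5, 320.8, 190.2] px 672 mean [746.3 162.9  26.5] ztop 31.2 | all c=(650.3,163.4) long=287.0 short=92.4 ang=-0.4 | top c=(647.6,163.6) long=283.2 short=87.6 ang=0.6
gear_motor 0.69 [441.9, 169.2, 491.4, 184.7] px 657 mean [ 743.3 -224.3   29.3] ztop 31.9 | all c=(654.5,-70.8) long=475.7 short=67.3 ang=-60.0 | top c=(653.5,-68.3) long=471.3 short=61.7 ang=-59.2
servo_bracket 0.73 [298.7, 284.0, 321.9, 305.4] px 236 mean [458.4
[... 992 characters left out ...]
] ztop 36.3 | all c=(566.6,-5.1) long=273.2 short=43.6 ang=-69.9 | top c=(562.6,0.2) long=260.9 short=20.3 ang=-69.0
screwdriver 0.64 [342.8, 147.0, 427.9, 162.2] px 582 mean [790.1 -66.6  27.5] ztop 27.9 | all c=(699.5,37.2) long=396.6 short=134.8 ang=-41.6 | top c=(678.7,15.0) long=395.5 short=70.7 ang=-41.1
board_stand 0.7 [108.4, 245.1, 164.8, 305.9] px 2857 mean [494.5 524.7  44.5] ztop 72.6 | all c=(481.2,352.2) long=462.8 short=129.8 ang=85.9 | top c=(481.6,347.9) long=454.4 short=82.0 ang=86.0
board_stand 0.6 [346.2, 145.3, 423.9, 160.8] px 527 mean [790.  -68.8  29.1] ztop 27.9 | all c=(697.2,37.1) long=393.9 short=129.9 ang=-41.3 | top c=(678.1,15.6) long=394.0 short=70.5 ang=-41.1
```

View pics/crop.png

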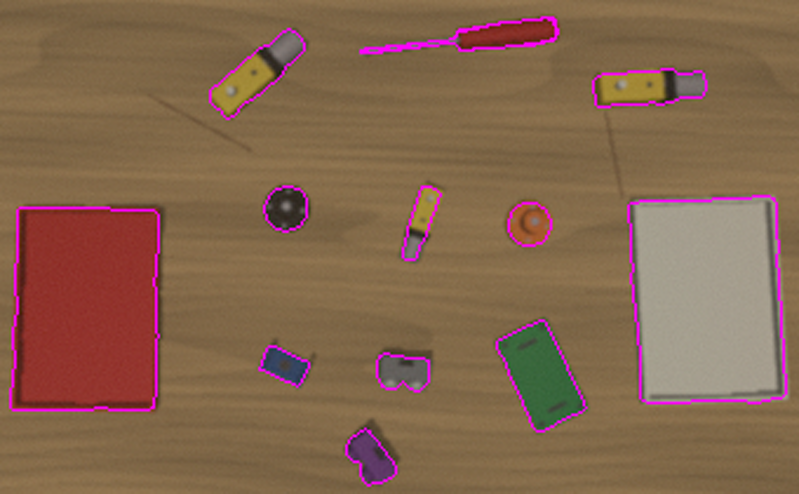

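The crop confirms the choice. The motor at (370,234) is the smallest of the three, with its can toward the robot, and the grey sensor's eyes face the robot. The odd rectangles come from depth holes, so I'll redo the fit without them.

```bash
python3 - <<'E'
from h import *
fs=[vision.grab_frame("top") for _ in range(2)]
for f in fs:
  W=cloud(f); ok=f["z_map"]>.1; g=f["img"].astype(int)
  for n in ["red_tray","white_tray","gear_motor","servo_bracket","black_hub","chassis_plate","ultrasonic_sensor","orange_hub"]:
    for d in vision.outline_of(n,f)[:4]:
        if d["p"]<.3: continue
        m=d["pixels"]&ok; P=W[m]
        lo={"chassis_plate":.004,"red_tray":.012,"white_tray":.012,"gear_motor":.008}.get(n,.008)
        A=P[P[:,2]>lo]; hi=np.percentile(P[:,2],95)
        print(n,round(d["p"],2),"ztop",round(hi*1000,1),"| all",rect(A),"| top",rect(P[P[:,2]>hi-.006]))
        if n=="gear_motor":
            G=g[m]; yel=(G[:,0]-G[:,2]>60); print("   yellow",rect(P[yel]),"rest",rect(P[~yel&(P[:,2]>.006)]))
E
```

```text
red_tray 0.77 ztop 17.2 | all c=(508.6,325.0) long=199.3 short=140.9 ang=1.2 | top c=(508.6,325.0) long=199.3 short=140.9 ang=1.2
white_tray 0.72 ztop 35.0 | all c=(604.7,-111.7) long=42.3 short=40.5 ang=78.4 | top c=(606.0,-112.7) long=21.2 short=19.1 ang=-83.8
white_tray 0.63 ztop 17.4 | all c=(535.9,-290.2) long=200.2 short=142.7 ang=3.4 | top c=(535.9,-290.2) long=200.2 short=142.7 ang=3.4
gear_motor 0.74 ztop 22.6 | all c=(602.7,-4.1) long=76.7 short=21.9 ang=-17.3 | top c=(602.7,-4.1) long=76.7 short=21.5 ang=-17.4
   yellow c=(618.7,-10.8) long=48.8 short=25.1 ang=-17.0 rest c=(598.0,-1.8) long=66.0 short=21.6 ang=-12.6
gear_motor 0.68 ztop 30.6 | all c=(746.4,-230.9) long=107.6 short=32.0 ang=-84.5 | top c=(746.4,-230.3) long=105.6 short=30.6 ang=-85.2
   yellow c=(747.3,-209.8) long=65.7 short=35.8 ang=-83.2 rest c=(746.5,-230.9) long=107.4 short=32.1 ang=-85.3
gear_motor 0.58 ztop 30.2 | all c=(749.1,162.4) long=106.2 short=32.0 ang=-46.2 | top c=(749.4,162.0) long=105.3 short=30.7 ang=-46.3
   yellow c=(737.3,180.0) long=64.1 short=37.4 ang=-47.4 rest c=(749.3,162.3) long=
[... 2316 characters left out ...]
 long=21.1 short=18.4 ang=1.7
chassis_plate 0.62 ztop 10.9 | all c=(456.1,-127.9) long=100.4 short=56.8 ang=27.6 | top c=(456.2,-127.7) long=99.9 short=56.4 ang=26.6
ultrasonic_sensor 0.78 ztop 32.4 | all c=(371.9,41.6) long=50.1 short=32.2 ang=36.2 | top c=(373.0,40.1) long=50.1 short=28.5 ang=36.5
ultrasonic_sensor 0.56 ztop 32.3 | all c=(455.2,10.3) long=49.1 short=32.2 ang=86.9 | top c=(457.4,10.1) long=48.2 short=29.7 ang=-88.7
orange_hub 0.74 ztop 22.7 | all c=(602.8,-4.2) long=76.7 short=21.7 ang=-16.6 | top c=(602.6,-4.2) long=76.5 short=21.4 ang=-17.1
orange_hub 0.62 ztop 35.2 | all c=(606.9,-112.4) long=44.5 short=40.2 ang=-87.7 | top c=(606.1,-112.6) long=20.5 short=18.7 ang=-86.4
```

```bash
cat > plan.py <<'E'
# usage: plan.py x,y,z,yaw_deg ... (mm, tool x heading) -> rows final value per call
import sys; from h import *
s=status.read_state(); p=np.array(s["ee_pos"]); r=rot(s["eef_rot"])
for a in sys.argv[1:]:
    x,y,z,w=map(float,a.split(",")); P=np.array([x,y,z])/1000
    T=R.from_euler("z",w,degrees=True)*R.from_euler("x",180,degrees=True)
    dv=(r.inv()*T).as_rotvec(); d=P-p
    K=int(np.ceil(max(np.abs(r.inv().apply(d)).max()/.145,1e-9)))
    for k in range(K):
        q=r*R.from_rotvec(dv/K); sh=r.inv().apply(d/K)/.15; tv=dv/K/(2*np.pi)
        print(a,f"call {k+1}/{K}",np.round(sh,3).tolist(),np.round(tv,4).tolist(),"rows>=%.1f"%max(np.linalg.norm(d/K)/.0417,np.degrees(np.linalg.norm(dv/K))/7.16))
        r=q; p=p+d/K
E
python3 plan.py 609,-6,120,-17.4 609,-6,3,-17.4
```

```text
609,-6,120,-17.4 call 1/5 [0.781, -0.612, 0.137] [0.0, -0.0, 0.0181] rows>=3.6
609,-6,120,-17.4 call 2/5 [0.707, -0.697, 0.137] [0.0, -0.0, 0.0181] rows>=3.6
609,-6,120,-17.4 call 3/5 [0.623, -0.773, 0.137] [0.0, -0.0, 0.0181] rows>=3.6
609,-6,120,-17.4 call 4/5 [0.531, -0.839, 0.137] [0.0, -0.0, 0.0181] rows>=3.6
609,-6,120,-17.4 call 5/5 [0.432, -0.894, 0.137] [0.0, -0.0, 0.0181] rows>=3.6
609,-6,3,-17.4 call 1/1 [-0.0, -0.0, 0.78] [-0.0, 0.0, -0.0] rows>=2.8
```

```bash
J="python3 -m jog"
python3 -m jog '[[0.26,-0.2,0.045,0,0,0.006],[0.52,-0.41,0.09,0,0,0.012],[0.781,-0.612,0.137,0,0,0.018],[0.781,-0.612,0.137,0,0,0.018]]' 1 20
python3 -m jog '[[0.24,-0.23,0.045,0,0,0.006],[0.47,-0.46,0.09,0,0,0.012],[0.707,-0.697,0.137,0,0,0.018],[0.707,-0.697,0.137,0,0,0.018]]'
python3 -m jog '[[0.21,-0.26,0.045,0,0,0.006],[0.42,-0.52,0.09,0,0,0.012],[0.623,-0.773,0.137,0,0,0.018],[0.623,-0.773,0.137,0,0,0.018]]'
python3 -m jog '[[0.18,-0.28,0.045,0,0,0.006],[0.36,-0.56,0.09,0,0,0.012],[0.531,-0.839,0.137,0,0,0.018],[0.531,-0.839,0.137,0,0,0.018]]'
python3 -m jog '[[0.14,-0.3,0.045,0,0,0.006],[0.29,-0.6,0.09,0,0,0.012],[0.432,-0.894,0.137,0,0,0.018],[0.432,-0.894,0.137,0,0,0.018],[0.432,-0.894,0.137,0,0,0.018],[0.432,-0.894,0.137,0,0,0.018]]'
python3 - <<'E'
from h import *
print(np.round(status.read_state()["joints"],2))
f=vision.grab_frame("wrist"); cv2.imwrite("pics/w1.png",f["img"][:,:,::-1]); W=cloud(f); ok=f["z_map"]>.02
for d in vision.outline_of("gear_motor",f)[:2]:
    m=d["pixels"]&ok; P=W[m]; hi=np.percentile(P[:,2],90); print(d["p"],d["box"],m.sum(),hi,rect(P[P[:,2]>.008]))
E
python3 plan.py 609,-6,60,-17.4 609,-6,3,-17.4
```

```text
time_s: 1.88
ee_pos: [0.2557, -0.48, 0.2016]
eef_rot: [-0.001, 0.997, 0.077, 0.0]
contact_force: [0.3, -0.6, 0.0]
gripper_width: 0.0879
grasp_force: 0.0
time_s: 2.22
ee_pos: [0.3443, -0.3604, 0.1813]
eef_rot: [-0.001, 1.0, 0.02, 0.0]
contact_force: [0.5, 0.9, -0.1]
gripper_width: 0.0878
grasp_force: 0.0
time_s: 2.55
ee_pos: [0.4331, -0.2407, 0.1609]
eef_rot: [-0.001, 0.999, -0.036, 0.001]
contact_force: [0.4, 0.2, 0.7]
gripper_width: 0.0879
grasp_force: 0.0
time_s: 2.88
ee_pos: [0.5216, -0.1206, 0.1402]
eef_rot: [-0.001, 0.996, -0.093, 0.001]
contact_force: [-0.6, 0.2, -0.8]
gripper_width: 0.088
grasp_force: 0.0
time_s: 3.38
ee_pos: [0.6082, -0.0035, 0.1192]
eef_rot: [-0.0, 0.989, -0.148, -0.0]
contact_force: [-0.8, -1.3, -0.8]
gripper_width: 0.0878
grasp_force: 0.0
[ 0.08  0.5  -0.21  1.73  0.12  0.92 -2.05]
0.62 [2.2, 41.6, 87.4, 200.2] 9716 0.029082851377921465 c=(749.8,160.6) long=106.9 short=33.2 ang=-43.7
609,-6,60,-17.4 call 1/1 [0.009, -0.007, 0.398] [0.0002, 0.0001, 0.0005] rows>=1.4
609,-6,3,-17.4 call 1/1 [-0.0, -0.0, 0.38] [-0.0, -0.0, -0.0] rows>=1.4
```

View pics/w1.png

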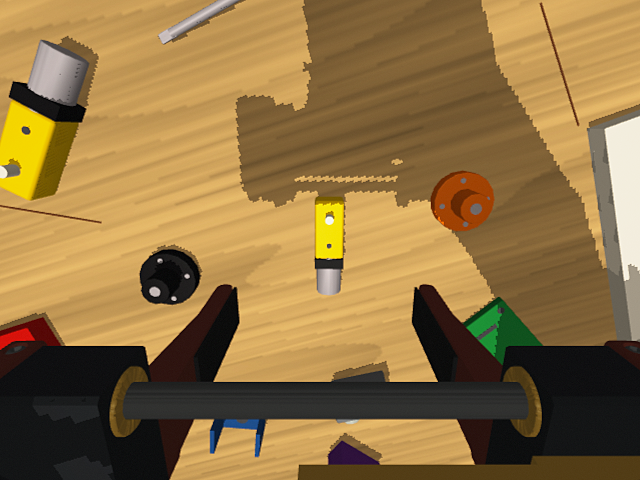

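The wrist picture shows the small motor at (329,245), square between the fingertips at (237,290) and (414,290). I'll descend and grip it.

```bash
python3 -m jog '[[0.005,-0.005,0.2,0,0,0],[0.009,-0.007,0.4,0,0,0],[0.009,-0.007,0.6,0,0,0],[0.009,-0.007,0.7,0,0,0],[0.009,-0.007,0.76,0,0,0],[0.009,-0.007,0.77,0,0,0],[0.009,-0.007,0.77,0,0,0]]'
python3 -m jog '[[0,0,0,0,0,0],[0,0,0,0,0,0],[0,0,0,0,0,0],[0,0,0,0,0,0],[0,0,0,0,0,0],[0,0,0,0,0,0],[0,0,0,0,0,0],[0,0,0,0,0,0]]' -1 20
python3 plan.py 609,-6,90,-17.4 464,324,90,1.4 464,324,9,1.4
```

```text
time_s: 4.07
ee_pos: [0.6096, -0.0059, 0.0048]
eef_rot: [0.0, 0.989, -0.15, 0.0]
contact_force: [0.5, 0.1, 0.6]
gripper_width: 0.0877
grasp_force: 0.0
time_s: 4.73
ee_pos: [0.6096, -0.0046, 0.0044]
eef_rot: [0.0, 0.989, -0.149, 0.0]
contact_force: [-1.4, -1.2, -0.4]
gripper_width: 0.0378
grasp_force: 0.0
609,-6,90,-17.4 call 1/1 [-0.001, 0.01, -0.571] [0.0, -0.0, 0.0007] rows>=2.1
464,324,90,1.4 call 1/2 [-0.79, -0.905, -0.0] [0.0, 0.0, -0.0261] rows>=4.3
464,324,90,1.4 call 2/2 [-0.632, -1.022, -0.0] [0.0, 0.0, -0.0261] rows>=4.3
464,324,9,1.4 call 1/1 [0.0, -0.0, 0.54] [-0.0, -0.0, 0.0] rows>=1.9
```

```bash
python3 -m jog '[[0,0,0,0,0,0],[0,0,0,0,0,0],[0,0,0,0,0,0],[0,0,0,0,0,0],[0,0,0,0,0,0],[0,0,0,0,0,0]]' -1 20
python3 -m jog '[[0,0,-0.1,0,0,0],[0,0,-0.25,0,0,0],[0,0,-0.4,0,0,0],[0,0,-0.5,0,0,0],[0,0,-0.57,0,0,0],[0,0,-0.57,0,0,0]]'
python3 plan.py 464,324,90,1.4 464,324,9,1.4
```

```text
time_s: 5.23
ee_pos: [0.6096, -0.0047, 0.0043]
eef_rot: [0.0, 0.989, -0.149, -0.0]
contact_force: [-0.4, -0.2, -0.1]
gripper_width: 0.0218
grasp_force: 20.0
time_s: 5.73
ee_pos: [0.611, -0.0046, 0.0922]
eef_rot: [-0.0, 0.989, -0.149, 0.002]
contact_force: [0.6, -0.2, -1.0]
gripper_width: 0.022
grasp_force: 20.0
464,324,90,1.4 call 1/2 [-0.792, -0.902, 0.006] [-0.0, -0.0003, -0.0258] rows>=4.3
464,324,90,1.4 call 2/2 [-0.636, -1.018, 0.007] [-0.0, -0.0003, -0.0258] rows>=4.3
464,324,9,1.4 call 1/1 [-0.0, -0.0, 0.54] [0.0, 0.0, 0.0] rows>=1.9
```

```bash
sed -i 's/\.145/.125/' plan.py
python3 -m jog '[[-0.1,-0.11,0,0,0,-0.003],[-0.24,-0.27,0,0,0,-0.008],[-0.4,-0.45,0,0,0,-0.013],[-0.56,-0.63,0,0,0,-0.018],[-0.7,-0.8,0,0,0,-0.023],[-0.792,-0.902,0.006,0,0,-0.026]]'
python3 -m jog '[[-0.12,-0.2,0,0,0,-0.006],[-0.24,-0.39,0,0,0,-0.011],[-0.36,-0.58,0,0,0,-0.016],[-0.48,-0.76,0,0,0,-0.02],[-0.58,-0.9,0,0,0,-0.024],[-0.636,-0.995,0.006,0,0,-0.026],[-0.636,-0.995,0.006,0,0,-0.026],[-0.636,-0.995,0.006,0,0,-0.026]]'
python3 plan.py 464,324,9,1.4
```

```text
time_s: 6.23
ee_pos: [0.5338, 0.1634, 0.0881]
eef_rot: [-0.001, 0.998, -0.066, -0.001]
contact_force: [0.6, 0.5, -0.6]
gripper_width: 0.0219
grasp_force: 20.0
time_s: 6.9
ee_pos: [0.4608, 0.3208, 0.087]
eef_rot: [0.0, 1.0, 0.014, -0.001]
contact_force: [0.3, 0.1, -0.3]
gripper_width: 0.0217
grasp_force: 20.0
464,324,9,1.4 call 1/1 [0.023, -0.021, 0.52] [0.0001, 0.0002, 0.0007] rows>=1.9
```

```bash
python3 -m jog '[[0.023,-0.021,0.1,0,0,0],[0.023,-0.021,0.25,0,0,0],[0.023,-0.021,0.38,0,0,0],[0.023,-0.021,0.46,0,0,0],[0.023,-0.021,0.5,0,0,0],[0.023,-0.021,0.515,0,0,0],[0.023,-0.021,0.52,0,0,0],[0.023,-0.021,0.52,0,0,0]]'
```

```text
time_s: 7.57
ee_pos: [0.4657, 0.3238, 0.0106]
eef_rot: [-0.0, 1.0, 0.013, 0.0]
contact_force: [0.3, -0.3, -1.1]
gripper_width: 0.0218
grasp_force: 20.0
```

```bash
python3 -m jog '[[0,0,0.006,0,0,0],[0,0,0.012,0,0,0],[0,0,0.012,0,0,0],[0,0,0.012,0,0,0]]'
python3 -m jog '[[0,0,0,0,0,0],[0,0,0,0,0,0],[0,0,0,0,0,0],[0,0,0,0,0,0],[0,0,0,0,0,0]]' 0.2
python3 -m jog '[[0,0,-0.1,0,0,0],[0,0,-0.25,0,0,0],[0,0,-0.45,0,0,0],[0,0,-0.6,0,0,0],[0,0,-0.6,0,0,0]]'
python3 plan.py 458.6,126.4,90,-23 458.6,126.4,4,-23
```

```text
time_s: 7.9
ee_pos: [0.4653, 0.3239, 0.0087]
eef_rot: [-0.0, 1.0, 0.014, 0.0]
contact_force: [-0.1, 0.1, 0.2]
gripper_width: 0.0222
grasp_force: 20.0
time_s: 8.32
ee_pos: [0.4652, 0.3238, 0.0083]
eef_rot: [-0.0, 1.0, 0.014, 0.0]
contact_force: [0.2, -0.2, -0.7]
gripper_width: 0.0505
grasp_force: 0.0
time_s: 8.73
ee_pos: [0.4673, 0.3256, 0.1029]
eef_rot: [-0.002, 1.0, 0.013, 0.003]
contact_force: [0.2, 1.1, -1.3]
gripper_width: 0.0527
grasp_force: 0.0
458.6,126.4,90,-23 call 1/2 [-0.047, 0.663, 0.04] [-0.0004, -0.0004, 0.0341] rows>=2.4
458.6,126.4,90,-23 call 2/2 [0.095, 0.658, 0.042] [-0.0004, -0.0004, 0.0341] rows>=2.4
458.6,126.4,4,-23 call 1/1 [0.0, -0.0, 0.573] [-0.0, 0.0, -0.0] rows>=2.1
```

```bash
python3 -m jog '[[-0.01,0.17,0.01,0,0,0.009],[-0.03,0.42,0.025,0,0,0.022],[-0.047,0.663,0.04,0,0,0.034],[-0.047,0.663,0.04,0,0,0.034]]' 1
python3 -m jog '[[0.02,0.2,0.01,0,0,0.01],[0.06,0.45,0.03,0,0,0.022],[0.095,0.658,0.042,0,0,0.034],[0.095,0.658,0.042,0,0,0.034],[0.095,0.658,0.042,0,0,0.034]]'
python3 - <<'E'
from h import *
f=vision.grab_frame("wrist"); cv2.imwrite("pics/w2.png",f["img"][:,:,::-1])
f=vision.grab_frame("top"); W=cloud(f); ok=f["z_map"]>.1
for d in vision.outline_of("gear_motor",f)[:3]:
    P=W[d["pixels"]&ok]; print(d["p"],d["box"],rect(P[P[:,2]>.012]))
for d in vision.outline_of("servo_bracket",f)[:1]:
    P=W[d["pixels"]&ok]; print(d["p"],d["box"],rect(P[P[:,2]>.012]))
E
python3 plan.py 458.6,126.4,4,-23
```

```text
time_s: 9.07
ee_pos: [0.4602, 0.2159, 0.0909]
eef_rot: [0.003, 0.995, -0.099, -0.001]
contact_force: [-0.2, -0.2, -0.2]
gripper_width: 0.0759
grasp_force: 0.0
time_s: 9.48
ee_pos: [0.4564, 0.1228, 0.0856]
eef_rot: [0.0, 0.98, -0.2, -0.0]
contact_force: [0.0, 1.5, -0.9]
gripper_width: 0.0877
grasp_force: 0.0
0.94 [277.2, 154.1, 320.2, 189.6] c=(749.4,162.5) long=106.0 short=31.3 ang=-46.1
0.93 [222.9, 274.5, 231.2, 310.2] c=(460.3,323.7) long=73.4 short=21.8 ang=3.1
0.8 [444.3, 169.8, 488.9, 185.1] c=(746.2,-229.6) long=105.8 short=31.4 ang=-84.8
0.6 [221.2, 275.1, 231.2, 308.4] c=(459.2,323.8) long=75.6 short=22.9 ang=1.2
458.6,126.4,4,-23 call 1/1 [0.012, -0.007, 0.546] [-0.0001, 0.0, 0.0006] rows>=2.0
```

View pics/w2.png

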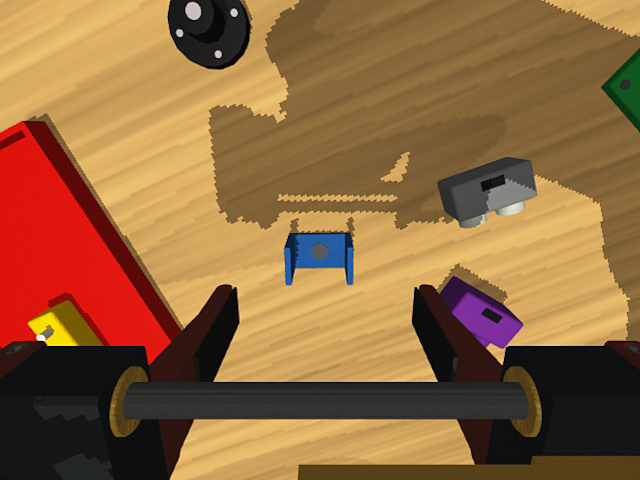

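The motor lies in the red tray at (460,324) mm, turned about 1–3°. The wrist picture shows the bracket at (319,258), squared up between the fingers. The purple twin at (480,310) is clear of the right finger. Next is the bracket grip.

```bash
python3 -m jog '[[0.012,-0.007,0.1,0,0,0],[0.012,-0.007,0.25,0,0,0],[0.012,-0.007,0.4,0,0,0],[0.012,-0.007,0.5,0,0,0],[0.012,-0.007,0.54,0,0,0],[0.012,-0.007,0.546,0,0,0]]'
python3 -m jog '[[0,0,0,0,0,0],[0,0,0,0,0,0],[0,0,0,0,0,0],[0,0,0,0,0,0],[0,0,0,0,0,0],[0,0,0,0,0,0],[0,0,0,0,0,0],[0,0,0,0,0,0],[0,0,0,0,0,0]]' -1 15
python3 -m jog '[[0,0,-0.1,0,0,0],[0,0,-0.25,0,0,0],[0,0,-0.4,0,0,0],[0,0,-0.5,0,0,0],[0,0,-0.6,0,0,0],[0,0,-0.6,0,0,0],[0,0,-0.6,0,0,0]]'
python3 plan.py 527.3,313.4,90,1.4 527.3,313.4,9,1.4
```

```text
time_s: 10.18
ee_pos: [0.4577, 0.1256, 0.0029]
eef_rot: [0.0, 0.98, -0.198, -0.001]
contact_force: [0.2, 0.2, 0.4]
gripper_width: 0.0881
grasp_force: 0.0
time_s: 10.93
ee_pos: [0.4588, 0.1248, 0.0044]
eef_rot: [-0.0, 0.98, -0.199, 0.0]
contact_force: [-0.1, 0.0, 4.5]
gripper_width: 0.0436
grasp_force: 15.0
time_s: 11.52
ee_pos: [0.459, 0.1248, 0.0944]
eef_rot: [-0.0, 0.98, -0.199, 0.001]
contact_force: [0.3, -0.6, -0.4]
gripper_width: 0.0442
grasp_force: 15.0
527.3,313.4,90,1.4 call 1/2 [-0.035, -0.668, 0.015] [-0.0, -0.0001, -0.0338] rows>=2.4
527.3,313.4,90,1.4 call 2/2 [0.106, -0.66, 0.015] [-0.0, -0.0001, -0.0338] rows>=2.4
527.3,313.4,9,1.4 call 1/1 [0.0, -0.0, 0.54] [0.0, 0.0, 0.0] rows>=1.9
```

```bash
python3 -m jog '[[-0.007,-0.12,0,0,0,-0.006],[-0.015,-0.3,0.005,0,0,-0.015],[-0.025,-0.5,0.01,0,0,-0.025],[-0.035,-0.668,0.015,0,0,-0.034]]'
python3 -m jog '[[0.025,-0.16,0,0,0,-0.009],[0.05,-0.33,0.005,0,0,-0.018],[0.08,-0.52,0.01,0,0,-0.027],[0.106,-0.66,0.015,0,0,-0.034],[0.106,-0.66,0.015,0,0,-0.034],[0.106,-0.66,0.015,0,0,-0.034],[0.106,-0.66,0.015,0,0,-0.034]]'
python3 plan.py 527.3,313.4,9,1.4
```

```text
time_s: 11.85
ee_pos: [0.4929, 0.2215, 0.0906]
eef_rot: [-0.0, 0.996, -0.091, -0.001]
contact_force: [0.3, 0.4, 0.0]
gripper_width: 0.0442
grasp_force: 15.0
time_s: 12.43
ee_pos: [0.5259, 0.3129, 0.088]
eef_rot: [0.001, 1.0, 0.014, -0.001]
contact_force: [0.3, -0.1, -0.6]
gripper_width: 0.0442
grasp_force: 15.0
527.3,313.4,9,1.4 call 1/1 [0.011, -0.004, 0.527] [0.0002, 0.0004, 0.0004] rows>=1.9
```

```bash
python3 -m jog '[[0.011,-0.004,0.1,0,0,0],[0.011,-0.004,0.25,0,0,0],[0.011,-0.004,0.38,0,0,0],[0.011,-0.004,0.46,0,0,0],[0.011,-0.004,0.5,0,0,0],[0.011,-0.004,0.52,0,0,0],[0.011,-0.004,0.527,0,0,0],[0.011,-0.004,0.527,0,0,0],[0.011,-0.004,0.527,0,0,0]]'
python3 plan.py 527.3,313.4,8,1.4
```

```text
time_s: 13.18
ee_pos: [0.529, 0.3144, 0.0115]
eef_rot: [-0.0, 1.0, 0.013, 0.001]
contact_force: [0.3, 0.7, 0.5]
gripper_width: 0.044
grasp_force: 15.0
527.3,313.4,8,1.4 call 1/1 [-0.011, 0.006, 0.023] [-0.0001, -0.0002, 0.0004] rows>=0.1
```

```bash
python3 -m jog '[[0,0,0.008,0,0,0],[0,0,0.016,0,0,0],[0,0,0.02,0,0,0],[0,0,0.02,0,0,0],[0,0,0.02,0,0,0]]'
python3 -m jog '[[0,0,0,0,0,0],[0,0,0,0,0,0],[0,0,0,0,0,0],[0,0,0,0,0,0]]' 0.4
python3 -m jog '[[0,0,-0.1,0,0,0],[0,0,-0.25,0,0,0],[0,0,-0.45,0,0,0],[0,0,-0.65,0,0,0],[0,0,-0.7,0,0,0],[0,0,-0.7,0,0,0]]'
python3 plan.py 613.8,130.1,100,0 613.8,130.1,16,0
```

```text
time_s: 13.6
ee_pos: [0.5288, 0.3143, 0.0084]
eef_rot: [-0.0, 1.0, 0.014, 0.0]
contact_force: [-1.9, -1.9, 4.5]
gripper_width: 0.0437
grasp_force: 15.0
time_s: 13.93
ee_pos: [0.5283, 0.3141, 0.0074]
eef_rot: [0.0, 1.0, 0.014, -0.0]
contact_force: [0.9, -0.1, 0.5]
gripper_width: 0.061
grasp_force: 0.0
time_s: 14.43
ee_pos: [0.5299, 0.3151, 0.1153]
eef_rot: [-0.001, 1.0, 0.013, 0.002]
contact_force: [0.4, -0.3, -0.8]
gripper_width: 0.0614
grasp_force: 0.0
613.8,130.1,100,0 call 1/2 [0.263, 0.624, 0.051] [-0.0002, -0.0003, 0.0021] rows>=2.4
613.8,130.1,100,0 call 2/2 [0.271, 0.62, 0.051] [-0.0002, -0.0003, 0.0021] rows>=2.4
613.8,130.1,16,0 call 1/1 [-0.0, -0.0, 0.56] [-0.0, -0.0, -0.0] rows>=2.0
```

```bash
python3 -m jog '[[0.06,0.14,0.01,0,0,0],[0.13,0.31,0.025,0,0,0.001],[0.2,0.48,0.04,0,0,0.002],[0.263,0.624,0.051,0,0,0.002]]'
python3 -m jog '[[0.07,0.16,0.01,0,0,0],[0.15,0.34,0.025,0,0,0.001],[0.21,0.5,0.04,0,0,0.002],[0.271,0.62,0.051,0,0,0.002],[0.271,0.62,0.051,0,0,0.002],[0.271,0.62,0.051,0,0,0.002],[0.271,0.62,0.051,0,0,0.002]]'
python3 - <<'E'
from h import *
f=vision.grab_frame("wrist"); cv2.imwrite("pics/w3.png",f["img"][:,:,::-1])
f=vision.grab_frame("top"); W=cloud(f); ok=f["z_map"]>.1
for n,lo in [("servo_bracket",.012),("black_hub",.028),("gear_motor",.012)]:
  for d in vision.outline_of(n,f)[:2]:
    P=W[d["pixels"]&ok]; P=P[P[:,2]>lo]
    if len(P)>3: print(n,d["p"],d["box"],rect(P),P[:,2].max())
E
python3 plan.py 613.8,130.1,16,0
```

```text
time_s: 14.77
ee_pos: [0.57, 0.2193, 0.1029]
eef_rot: [0.001, 1.0, 0.007, -0.001]
contact_force: [0.3, -0.4, 0.2]
gripper_width: 0.0614
grasp_force: 0.0
time_s: 15.35
ee_pos: [0.6113, 0.1301, 0.0961]
eef_rot: [-0.0, 1.0, 0.001, -0.001]
contact_force: [-0.8, 1.0, -0.6]
gripper_width: 0.0613
grasp_force: 0.0
servo_bracket 0.64 [217.0, 254.8, 239.6, 270.1] c=(527.1,314.2) long=44.6 short=23.5 ang=-88.3 0.04137430284062549
gear_motor 0.8 [219.3, 274.1, 229.2, 309.3] c=(459.4,323.6) long=75.3 short=22.6 ang=1.0 0.03518341178110718
gear_motor 0.66 [444.4, 171.3, 491.5, 185.8] c=(746.5,-230.6) long=107.1 short=31.9 ang=-85.9 0.04114671141210735
613.8,130.1,16,0 call 1/1 [0.012, 0.002, 0.542] [-0.0, 0.0, 0.0006] rows>=1.9
```

View pics/w3.png

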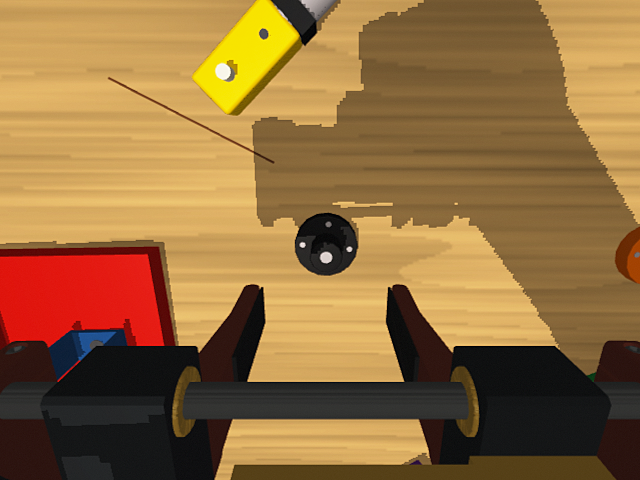

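The bracket stands at (527,314) mm in the red tray. The black hub at (326,245) is midway between the fingers. I'll grip its boss above the flange.

```bash
python3 -m jog '[[0.012,0.002,0.1,0,0,0],[0.012,0.002,0.25,0,0,0],[0.012,0.002,0.4,0,0,0],[0.012,0.002,0.48,0,0,0],[0.012,0.002,0.53,0,0,0],[0.012,0.002,0.54,0,0,0],[0.012,0.002,0.54,0,0,0],[0.012,0.002,0.54,0,0,0]]'
python3 -m jog '[[0,0,0,0,0,0],[0,0,0,0,0,0],[0,0,0,0,0,0],[0,0,0,0,0,0],[0,0,0,0,0,0],[0,0,0,0,0,0],[0,0,0,0,0,0],[0,0,0,0,0,0],[0,0,0,0,0,0]]' -1 15
python3 -m jog '[[0,0,-0.1,0,0,0],[0,0,-0.25,0,0,0],[0,0,-0.4,0,0,0],[0,0,-0.5,0,0,0],[0,0,-0.53,0,0,0],[0,0,-0.53,0,0,0]]'
python3 plan.py 573,344.6,95,0 573,344.6,22,0
```

```text
time_s: 16.27
ee_pos: [0.6149, 0.1292, 0.0173]
eef_rot: [-0.0, 1.0, 0.001, 0.001]
contact_force: [-0.3, -0.7, -0.3]
gripper_width: 0.0612
grasp_force: 0.0
time_s: 17.02
ee_pos: [0.6142, 0.1289, 0.0163]
eef_rot: [0.0, 1.0, 0.001, 0.0]
contact_force: [0.2, -0.7, 0.9]
gripper_width: 0.0216
grasp_force: 15.0
time_s: 17.52
ee_pos: [0.6149, 0.1291, 0.0969]
eef_rot: [-0.0, 1.0, 0.001, 0.001]
contact_force: [0.1, -0.3, -0.5]
gripper_width: 0.0217
grasp_force: 15.0
573,344.6,95,0 call 1/2 [-0.138, -0.719, 0.006] [-0.0, -0.0002, 0.0001] rows>=2.6
573,344.6,95,0 call 2/2 [-0.139, -0.719, 0.006] [-0.0, -0.0002, 0.0001] rows>=2.6
573,344.6,22,0 call 1/1 [0.0, -0.0, 0.487] [0.0, 0.0, 0.0] rows>=1.8
```

```bash
python3 -m jog '[[-0.02,-0.12,0,0,0,0],[-0.06,-0.3,0,0,0,0],[-0.1,-0.5,0,0,0,0],[-0.138,-0.719,0.006,0,0,0]]'
python3 -m jog '[[-0.04,-0.2,0,0,0,0],[-0.075,-0.4,0,0,0,0],[-0.11,-0.57,0,0,0,0],[-0.139,-0.68,0.006,0,0,0],[-0.139,-0.719,0.006,0,0,0],[-0.139,-0.719,0.006,0,0,0],[-0.139,-0.719,0.006,0,0,0]]'
python3 plan.py 573,344.6,22,0
```

```text
time_s: 17.85
ee_pos: [0.5925, 0.2362, 0.0932]
eef_rot: [0.001, 1.0, -0.0, -0.001]
contact_force: [0.9, -0.6, -0.2]
gripper_width: 0.0212
grasp_force: 15.0
time_s: 18.43
ee_pos: [0.5723, 0.343, 0.0928]
eef_rot: [0.001, 1.0, 0.001, -0.0]
contact_force: [1.2, -0.0, -1.4]
gripper_width: 0.0212
grasp_force: 15.0
573,344.6,22,0 call 1/1 [0.005, -0.011, 0.472] [0.0003, 0.0002, 0.0002] rows>=1.7
```

Contact is expected near TCP z = 20.3 mm.

```bash
python3 -m jog '[[0.005,-0.011,0.1,0,0,0],[0.005,-0.011,0.22,0,0,0],[0.005,-0.011,0.34,0,0,0],[0.005,-0.011,0.42,0,0,0],[0.005,-0.011,0.46,0,0,0],[0.005,-0.011,0.47,0,0,0],[0.005,-0.011,0.478,0,0,0],[0.005,-0.011,0.485,0,0,0],[0.005,-0.011,0.485,0,0,0],[0.005,-0.011,0.485,0,0,0]]'
python3 plan.py 573,344.6,20,0
```

```text
time_s: 19.27
ee_pos: [0.5734, 0.3464, 0.022]
eef_rot: [-0.0, 1.0, 0.001, 0.001]
contact_force: [1.4, 0.2, -0.7]
gripper_width: 0.0213
grasp_force: 15.0
573,344.6,20,0 call 1/1 [-0.003, 0.012, 0.013] [-0.0001, -0.0002, 0.0003] rows>=0.1
```

```bash
python3 -m jog '[[0,0,0.006,0,0,0],[0,0,0.012,0,0,0],[0,0,0.014,0,0,0],[0,0,0.014,0,0,0]]'
python3 -m jog '[[0,0,0,0,0,0],[0,0,0,0,0,0],[0,0,0,0,0,0],[0,0,0,0,0,0],[0,0,0,0,0,0]]' 0.1
python3 -m jog '[[0,0,-0.1,0,0,0],[0,0,-0.25,0,0,0],[0,0,-0.45,0,0,0],[0,0,-0.6,0,0,0],[0,0,-0.6,0,0,0],[0,0,-0.6,0,0,0]]'
python3 plan.py 456.2,-127.6,100,26.5
```

```text
time_s: 19.6
ee_pos: [0.5733, 0.3464, 0.0203]
eef_rot: [-0.0, 1.0, 0.001, 0.001]
contact_force: [-0.7, -1.0, 7.0]
gripper_width: 0.0218
grasp_force: 15.0
time_s: 20.02
ee_pos: [0.5728, 0.3461, 0.0189]
eef_rot: [0.0, 1.0, 0.001, -0.0]
contact_force: [-0.2, -0.4, 0.1]
gripper_width: 0.0479
grasp_force: 0.0
time_s: 20.52
ee_pos: [0.5737, 0.3467, 0.1106]
eef_rot: [-0.001, 1.0, 0.001, 0.001]
contact_force: [-1.1, -0.0, -0.7]
gripper_width: 0.048
grasp_force: 0.0
456.2,-127.6,100,26.5 call 1/4 [-0.197, 0.79, 0.016] [-0.0, -0.0001, -0.0183] rows>=2.9
456.2,-127.6,100,26.5 call 2/4 [-0.287, 0.762, 0.016] [-0.0, -0.0001, -0.0183] rows>=2.9
456.2,-127.6,100,26.5 call 3/4 [-0.373, 0.724, 0.017] [-0.0, -0.0001, -0.0183] rows>=2.9
456.2,-127.6,100,26.5 call 4/4 [-0.453, 0.677, 0.017] [-0.0, -0.0001, -0.0183] rows>=2.9
```

```bash
python3 -m jog '[[-0.05,0.2,0,0,0,-0.005],[-0.12,0.47,0.01,0,0,-0.011],[-0.197,0.74,0.016,0,0,-0.018],[-0.197,0.79,0.016,0,0,-0.018]]' 1
python3 -m jog '[[-0.1,0.25,0,0,0,-0.006],[-0.19,0.51,0.01,0,0,-0.012],[-0.287,0.762,0.016,0,0,-0.018],[-0.287,0.762,0.016,0,0,-0.018]]'
python3 -m jog '[[-0.12,0.24,0,0,0,-0.006],[-0.25,0.49,0.01,0,0,-0.012],[-0.373,0.724,0.017,0,0,-0.018],[-0.373,0.724,0.017,0,0,-0.018]]'
python3 -m jog '[[-0.15,0.22,0,0,0,-0.006],[-0.3,0.45,0.01,0,0,-0.012],[-0.453,0.677,0.017,0,0,-0.018],[-0.453,0.677,0.017,0,0,-0.018],[-0.453,0.677,0.017,0,0,-0.018],[-0.453,0.677,0.017,0,0,-0.018]]'
python3 - <<'E'
from h import *
f=vision.grab_frame("wrist"); cv2.imwrite("pics/w4.png",f["img"][:,:,::-1])
f=vision.grab_frame("top"); W=cloud(f); ok=f["z_map"]>.1
for n,lo in [("servo_bracket",.012),("black_hub",.012),("gear_motor",.012),("chassis_plate",.004)]:
  for d in vision.outline_of(n,f)[:1]:
    P=W[d["pixels"]&ok]; P=P[P[:,2]>lo]
    if len(P)>3: print(n,d["p"],d["box"],rect(P),P[:,2].max())
E
python3 plan.py 456.2,-127.6,2,26.5
```

```text
time_s: 20.85
ee_pos: [0.5413, 0.2192, 0.1043]
eef_rot: [0.003, 0.998, 0.056, -0.003]
contact_force: [-0.4, -0.9, -0.8]
gripper_width: 0.0715
grasp_force: 0.0
time_s: 21.18
ee_pos: [0.5114, 0.0994, 0.1023]
eef_rot: [0.003, 0.994, 0.11, -0.003]
contact_force: [-1.6, -0.4, 0.5]
gripper_width: 0.0882
grasp_force: 0.0
time_s: 21.52
ee_pos: [0.4808, -0.0179, 0.1]
eef_rot: [0.002, 0.986, 0.166, -0.003]
contact_force: [-0.3, -0.4, 0.3]
gripper_width: 0.0878
grasp_force: 0.0
time_s: 22.02
ee_pos: [0.4538, -0.1272, 0.0986]
eef_rot: [-0.001, 0.974, 0.224, -0.0]
contact_force: [-0.0, 0.8, 1.1]
gripper_width: 0.0877
grasp_force: 0.0
servo_bracket 0.63 [218.7, 256.8, 240.7, 272.1] c=(527.2,313.0) long=42.7 short=23.6 ang=-88.4 0.04196169197701227
black_hub 0.71 [206.9, 235.7, 229.0, 253.8] c=(572.8,346.5) long=45.4 short=42.2 ang=-88.2 0.041811464428983314
gear_motor 0.85 [220.2, 275.6, 231.4, 309.0] c=(459.2,323.8) long=75.5 short=22.5 ang=1.8 0.033496040782492686
chassis_plate 0.87 [400.3, 275.3, 429.6, 304.4] c=(474.0,-106.3) long=77.6 short=48.7 ang=-63.5 0.2023944513042505
456.2,-127.6,2,26.5 call 1/1 [0.008, 0.012, 0.648] [-0.0, -0.0, -0.001] rows>=2.3
```

View pics/w4.png

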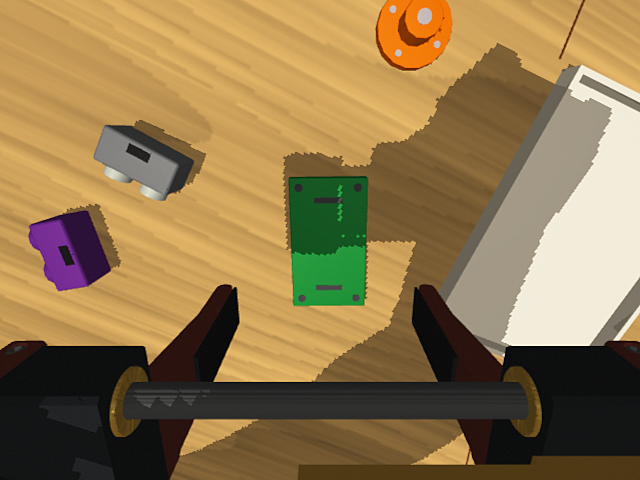

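All three drive parts are in the red tray, clear of each other. The green plate at (328,240) is squared between the fingers at (237,290) and (414,290), and the right finger clears the tray. I'll grip it with the fingertips.

```bash
python3 -m jog '[[0.008,0.012,0.1,0,0,-0.001],[0.008,0.012,0.25,0,0,-0.001],[0.008,0.012,0.4,0,0,-0.001],[0.008,0.012,0.52,0,0,-0.001],[0.008,0.012,0.6,0,0,-0.001],[0.008,0.012,0.63,0,0,-0.001],[0.008,0.012,0.64,0,0,-0.001],[0.008,0.012,0.643,0,0,-0.001],[0.008,0.012,0.643,0,0,-0.001]]'
python3 plan.py 456.2,-127.6,1.5,26.5
```

```text
time_s: 23.07
ee_pos: [0.4564, -0.1288, 0.0034]
eef_rot: [0.0, 0.974, 0.228, 0.0]
contact_force: [-0.6, -0.5, -0.6]
gripper_width: 0.0874
grasp_force: 0.0
456.2,-127.6,1.5,26.5 call 1/1 [0.002, -0.008, 0.012] [0.0001, -0.0001, -0.0003] rows>=0.1
```

```bash
python3 -m jog '[[0,-0.005,0.006,0,0,0],[0,-0.005,0.01,0,0,0],[0,-0.005,0.01,0,0,0],[0,-0.005,0.01,0,0,0],[0,-0.005,0.01,0,0,0],[0,-0.005,0.01,0,0,0],[0,-0.005,0.01,0,0,0],[0,-0.005,0.01,0,0,0],[0,-0.005,0.01,0,0,0],[0,-0.005,0.01,0,0,0]]' -1 25
python3 -m jog '[[0,0,-0.07,0,0,0],[0,0,-0.17,0,0,0],[0,0,-0.3,0,0,0],[0,0,-0.43,0,0,0],[0,0,-0.53,0,0,0],[0,0,-0.55,0,0,0],[0,0,-0.55,0,0,0]]'
python3 plan.py 536,-290,85,3.3 536,-290,6,3.3
```

```text
time_s: 23.9
ee_pos: [0.4556, -0.1283, 0.0014]
eef_rot: [0.0, 0.974, 0.228, 0.0]
contact_force: [-0.7, 0.3, 4.5]
gripper_width: 0.0557
grasp_force: 25.0
time_s: 24.48
ee_pos: [0.4561, -0.1284, 0.0849]
eef_rot: [0.001, 0.974, 0.228, 0.001]
contact_force: [-0.3, 0.6, -0.2]
gripper_width: 0.0555
grasp_force: 25.0
536,-290,85,3.3 call 1/2 [-0.001, 0.601, 0.001] [0.0001, -0.0002, 0.032] rows>=2.2
536,-290,85,3.3 call 2/2 [0.119, 0.589, 0.0] [0.0001, -0.0002, 0.032] rows>=2.2
536,-290,6,3.3 call 1/1 [0.0, -0.0, 0.527] [-0.0, 0.0, -0.0] rows>=1.9
```

```bash
python3 -m jog '[[0,0.1,0,0,0,0.006],[0,0.27,0,0,0,0.015],[0,0.45,0,0,0,0.024],[0,0.601,0,0,0,0.032]]'
python3 -m jog '[[0.03,0.15,0,0,0,0.009],[0.06,0.3,0,0,0,0.017],[0.09,0.45,0,0,0,0.025],[0.119,0.55,0,0,0,0.032],[0.119,0.589,0,0,0,0.032],[0.119,0.589,0,0,0,0.032],[0.119,0.589,0,0,0,0.032]]'
python3 plan.py 536,-290,6.5,3.3
```

```text
time_s: 24.82
ee_pos: [0.4957, -0.2113, 0.0825]
eef_rot: [0.0, 0.992, 0.127, -0.001]
contact_force: [0.5, -0.6, 0.1]
gripper_width: 0.0556
grasp_force: 25.0
time_s: 25.4
ee_pos: [0.5346, -0.2893, 0.0825]
eef_rot: [-0.001, 1.0, 0.03, -0.001]
contact_force: [0.5, 0.6, -1.0]
gripper_width: 0.0555
grasp_force: 25.0
536,-290,6.5,3.3 call 1/1 [0.01, 0.006, 0.507] [-0.0002, 0.0003, 0.0002] rows>=1.8
```

```bash
python3 -m jog '[[0.01,0.006,0.1,0,0,0],[0.01,0.006,0.23,0,0,0],[0.01,0.006,0.36,0,0,0],[0.01,0.006,0.44,0,0,0],[0.01,0.006,0.48,0,0,0],[0.01,0.006,0.5,0,0,0],[0.01,0.006,0.51,0,0,0],[0.01,0.006,0.51,0,0,0],[0.01,0.006,0.51,0,0,0]]'
python3 plan.py 536,-290,5.5,3.3
```

```text
time_s: 26.15
ee_pos: [0.5376, -0.2908, 0.0081]
eef_rot: [0.0, 1.0, 0.029, 0.001]
contact_force: [0.1, 0.3, -0.4]
gripper_width: 0.0558
grasp_force: 25.0
536,-290,5.5,3.3 call 1/1 [-0.011, -0.006, 0.017] [0.0001, -0.0002, 0.0001] rows>=0.1
```

```bash
python3 -m jog '[[0,0,0.006,0,0,0],[0,0,0.012,0,0,0],[0,0,0.016,0,0,0],[0,0,0.016,0,0,0]]'
python3 -m jog '[[0,0,0,0,0,0],[0,0,0,0,0,0],[0,0,0,0,0,0],[0,0,0,0,0,0]]' 0.6
python3 -m jog '[[0,0,-0.1,0,0,0],[0,0,-0.25,0,0,0],[0,0,-0.45,0,0,0],[0,0,-0.65,0,0,0],[0,0,-0.65,0,0,0],[0,0,-0.65,0,0,0]]'
python3 plan.py 459.2,10,100,-3.3
```

```text
time_s: 26.48
ee_pos: [0.5373, -0.2907, 0.0055]
eef_rot: [0.0, 1.0, 0.029, 0.0]
contact_force: [-1.0, -0.5, 4.6]
gripper_width: 0.0559
grasp_force: 25.0
time_s: 26.82
ee_pos: [0.537, -0.2905, 0.0047]
eef_rot: [-0.0, 1.0, 0.029, -0.0]
contact_force: [0.8, 0.2, 1.0]
gripper_width: 0.0699
grasp_force: 0.0
time_s: 27.32
ee_pos: [0.5382, -0.2912, 0.1042]
eef_rot: [0.001, 1.0, 0.029, 0.002]
contact_force: [-0.8, -0.1, -1.3]
gripper_width: 0.0704
grasp_force: 0.0
459.2,10,100,-3.3 call 1/3 [-0.136, -0.678, 0.008] [0.0001, -0.0002, 0.0061] rows>=2.5
459.2,10,100,-3.3 call 2/3 [-0.162, -0.673, 0.008] [0.0001, -0.0002, 0.0061] rows>=2.5
459.2,10,100,-3.3 call 3/3 [-0.188, -0.666, 0.009] [0.0001, -0.0002, 0.0061] rows>=2.5
```

```bash
python3 -m jog '[[-0.04,-0.2,0,0,0,0.002],[-0.09,-0.44,0.005,0,0,0.004],[-0.136,-0.678,0.008,0,0,0.006],[-0.136,-0.678,0.008,0,0,0.006]]' 1
python3 -m jog '[[-0.05,-0.22,0,0,0,0.002],[-0.11,-0.45,0.005,0,0,0.004],[-0.162,-0.673,0.008,0,0,0.006],[-0.162,-0.673,0.008,0,0,0.006]]'
python3 -m jog '[[-0.06,-0.22,0,0,0,0.002],[-0.12,-0.45,0.005,0,0,0.004],[-0.188,-0.666,0.009,0,0,0.006],[-0.188,-0.666,0.009,0,0,0.006],[-0.188,-0.666,0.009,0,0,0.006],[-0.188,-0.666,0.009,0,0,0.006]]'
python3 - <<'E'
from h import *
f=vision.grab_frame("wrist"); cv2.imwrite("pics/w5.png",f["img"][:,:,::-1])
for k in range(2):
  f=vision.grab_frame("top"); W=cloud(f); ok=f["z_map"]>.1
  for n,lo in [("chassis_plate",.006),("white_tray",.016)]:
   for d in vision.outline_of(n,f)[:1]:
    P=W[d["pixels"]&ok]; P=P[P[:,2]>lo]
    if len(P)>3: print(n,d["p"],d["box"],rect(P),np.median(P[:,2]))
E
python3 plan.py 459.2,10,5,-3.3
```

```text
time_s: 27.65
ee_pos: [0.5085, -0.1825, 0.0996]
eef_rot: [-0.002, 1.0, 0.014, -0.002]
contact_force: [-0.7, 0.5, -0.3]
gripper_width: 0.0879
grasp_force: 0.0
time_s: 27.98
ee_pos: [0.482, -0.0831, 0.0987]
eef_rot: [-0.001, 1.0, -0.005, -0.002]
contact_force: [-0.8, 0.3, 0.0]
gripper_width: 0.088
grasp_force: 0.0
time_s: 28.48
ee_pos: [0.4577, 0.0098, 0.098]
eef_rot: [0.0, 1.0, -0.027, -0.001]
contact_force: [-0.1, -0.9, 0.9]
gripper_width: 0.0877
grasp_force: 0.0
chassis_plate 0.66 [477.9, 243.2, 505.6, 288.6] c=(536.8,-290.2) long=102.4 short=58.7 ang=3.7 0.011507679327675935
white_tray 0.67 [457.9, 225.1, 523.8, 315.0] c=(535.8,-289.8) long=200.0 short=142.2 ang=3.3 0.018028361734816256
chassis_plate 0.71 [477.5, 243.9, 503.9, 288.9] c=(537.6,-289.7) long=100.0 short=56.6 ang=4.0 0.011457250441398004
white_tray 0.95 [457.8, 223.3, 521.4, 315.6] c=(536.1,-289.7) long=200.1 short=141.4 ang=3.5 0.01793321599094877
459.2,10,5,-3.3 call 1/1 [0.008, -0.002, 0.623] [0.0, 0.0, 0.0003] rows>=2.2
```

View pics/w5.png

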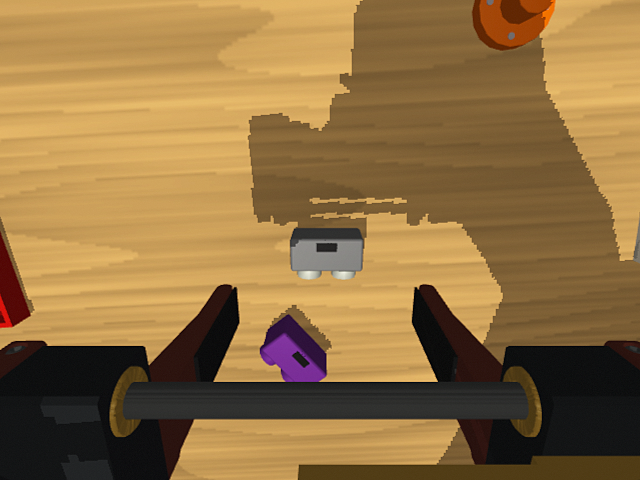

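The plate sits centred in the white tray at (537,-290) mm. The grey sensor at (327,252) is between the fingers. The purple twin at (293,350) lies outside the closing line.

```bash
python3 -m jog '[[0.008,-0.002,0.1,0,0,0],[0.008,-0.002,0.25,0,0,0],[0.008,-0.002,0.4,0,0,0],[0.008,-0.002,0.52,0,0,0],[0.008,-0.002,0.59,0,0,0],[0.008,-0.002,0.615,0,0,0],[0.008,-0.002,0.62,0,0,0],[0.008,-0.002,0.62,0,0,0],[0.008,-0.002,0.62,0,0,0]]'
python3 -m jog '[[0,0,0,0,0,0],[0,0,0,0,0,0],[0,0,0,0,0,0],[0,0,0,0,0,0],[0,0,0,0,0,0],[0,0,0,0,0,0],[0,0,0,0,0,0],[0,0,0,0,0,0],[0,0,0,0,0,0]]' -1 15
python3 -m jog '[[0,0,-0.07,0,0,0],[0,0,-0.17,0,0,0],[0,0,-0.3,0,0,0],[0,0,-0.43,0,0,0],[0,0,-0.55,0,0,0],[0,0,-0.6,0,0,0],[0,0,-0.6,0,0,0],[0,0,-0.6,0,0,0]]'
python3 plan.py 537.2,-290,95,3.7
```

```text
time_s: 29.58
ee_pos: [0.4598, 0.0108, 0.0064]
eef_rot: [-0.0, 1.0, -0.027, 0.001]
contact_force: [-0.6, -1.0, 0.1]
gripper_width: 0.088
grasp_force: 0.0
time_s: 30.33
ee_pos: [0.4591, 0.0108, 0.0057]
eef_rot: [0.0, 1.0, -0.027, 0.0]
contact_force: [-1.0, -0.0, 1.6]
gripper_width: 0.0501
grasp_force: 15.0
time_s: 31.0
ee_pos: [0.4591, 0.0107, 0.0957]
eef_rot: [0.0, 1.0, -0.027, 0.0]
contact_force: [0.1, -0.1, -1.4]
gripper_width: 0.0499
grasp_force: 15.0
537.2,-290,95,3.7 call 1/3 [0.21, 0.658, 0.002] [0.0, -0.0, -0.0063] rows>=2.5
537.2,-290,95,3.7 call 2/3 [0.184, 0.666, 0.002] [0.0, -0.0, -0.0063] rows>=2.5
537.2,-290,95,3.7 call 3/3 [0.157, 0.672, 0.002] [0.0, -0.0, -0.0063] rows>=2.5
```

```bash
python3 -m jog '[[0.04,0.12,0,0,0,-0.001],[0.09,0.29,0,0,0,-0.003],[0.15,0.48,0,0,0,-0.005],[0.21,0.658,0,0,0,-0.006]]'
python3 -m jog '[[0.05,0.19,0,0,0,-0.001],[0.1,0.38,0,0,0,-0.003],[0.15,0.55,0,0,0,-0.005],[0.184,0.666,0,0,0,-0.006]]'
python3 -m jog '[[0.05,0.19,0,0,0,-0.001],[0.09,0.37,0,0,0,-0.003],[0.13,0.53,0,0,0,-0.005],[0.157,0.64,0,0,0,-0.006],[0.157,0.672,0,0,0,-0.006],[0.157,0.672,0,0,0,-0.006],[0.157,0.672,0,0,0,-0.006],[0.157,0.672,0,0,0,-0.006]]'
python3 - <<'E'
from h import *
f=vision.grab_frame("wrist"); cv2.imwrite("pics/w6.png",f["img"][:,:,::-1])
E
python3 plan.py 537.2,-290,19,3.7
```

```text
time_s: 31.33
ee_pos: [0.4844, -0.0905, 0.0942]
eef_rot: [-0.0, 1.0, -0.008, -0.001]
contact_force: [0.6, 0.3, -1.0]
gripper_width: 0.05
grasp_force: 15.0
time_s: 31.67
ee_pos: [0.5103, -0.1926, 0.0939]
eef_rot: [0.0, 1.0, 0.01, -0.001]
contact_force: [-0.4, -0.6, -0.4]
gripper_width: 0.0493
grasp_force: 15.0
time_s: 32.33
ee_pos: [0.5364, -0.2881, 0.095]
eef_rot: [-0.001, 1.0, 0.03, -0.001]
contact_force: [0.4, -0.3, -0.4]
gripper_width: 0.0497
grasp_force: 15.0
537.2,-290,19,3.7 call 1/1 [0.003, 0.012, 0.509] [-0.0001, 0.0001, -0.0007] rows>=1.8
```

View pics/w6.png

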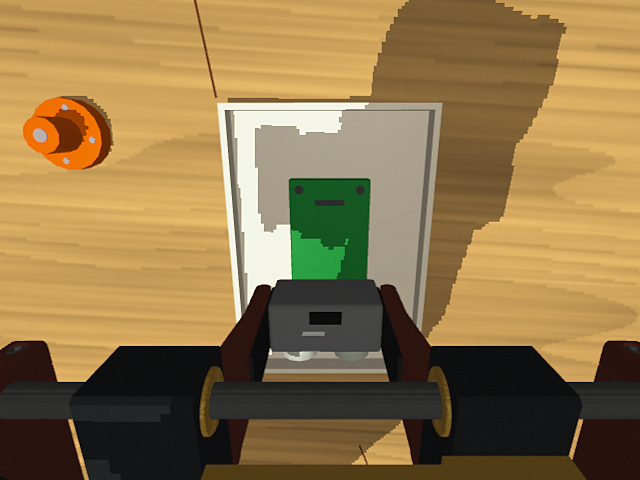

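The sensor is held upright at (325,315), with the plate centred below it at (328,230). I'll lower it; contact is expected near TCP z = 17.7 mm.

```bash
python3 -m jog '[[0.003,0.012,0.08,0,0,-0.001],[0.003,0.012,0.2,0,0,-0.001],[0.003,0.012,0.32,0,0,-0.001],[0.003,0.012,0.41,0,0,-0.001],[0.003,0.012,0.46,0,0,-0.001],[0.003,0.012,0.485,0,0,-0.001],[0.003,0.012,0.5,0,0,-0.001],[0.003,0.012,0.503,0,0,-0.001],[0.003,0.012,0.503,0,0,-0.001],[0.003,0.012,0.503,0,0,-0.001]]'
python3 plan.py 537.2,-290,17.5,3.7
```

```text
time_s: 33.22
ee_pos: [0.5377, -0.2922, 0.0209]
eef_rot: [0.0, 0.999, 0.032, 0.001]
contact_force: [0.7, 1.4, -0.2]
gripper_width: 0.0497
grasp_force: 15.0
537.2,-290,17.5,3.7 call 1/1 [-0.003, -0.015, 0.023] [0.0001, -0.0002, 0.0] rows>=0.1
```

```bash
python3 -m jog '[[-0.002,-0.012,0.006,0,0,0],[-0.002,-0.012,0.012,0,0,0],[-0.002,-0.012,0.017,0,0,0],[-0.002,-0.012,0.022,0,0,0],[-0.002,-0.012,0.022,0,0,0]]'
python3 -m jog '[[0,0,0,0,0,0],[0,0,0,0,0,0],[0,0,0,0,0,0],[0,0,0,0,0,0]]' 0.6
python3 -m jog '[[0,0,-0.08,0,0,0],[0,0,-0.2,0,0,0],[0,0,-0.4,0,0,0],[0,0,-0.6,0,0,0],[0,0,-0.7,0,0,0],[0,0,-0.7,0,0,0]]'
python3 -m jog '[[-0.2,0,-0.1,0,0,0],[-0.4,0,-0.2,0,0,0],[-0.6,0,-0.3,0,0,0],[-0.8,0,-0.4,0,0,0],[-0.8,0,-0.4,0,0,0],[-0.8,0,-0.4,0,0,0]]'
python3 - <<'E'
from h import *
f=vision.grab_frame("top"); W=cloud(f); ok=f["z_map"]>.1
cv2.imwrite("pics/t2.png",cv2.resize(f["img"][140:350,190:530,::-1],None,fx=2.35,fy=2.35,interpolation=cv2.INTER_CUBIC))
for n,lo in [("servo_bracket",.012),("black_hub",.012),("gear_motor",.012),("chassis_plate",.006),("ultrasonic_sensor",.02),("orange_hub",.012)]:
  for d in vision.outline_of(n,f)[:3]:
    P=W[d["pixels"]&ok]; P=P[P[:,2]>lo]
    if len(P)>3: print(n,round(d["p"],2),d["box"],rect(P),np.percentile(P[:,2],95).round(4))
E
```

```text
time_s: 33.63
ee_pos: [0.537, -0.2901, 0.0177]
eef_rot: [0.0, 0.999, 0.032, 0.0]
contact_force: [-2.1, 1.8, 7.2]
gripper_width: 0.0497
grasp_force: 15.0
time_s: 33.97
ee_pos: [0.5368, -0.2901, 0.0167]
eef_rot: [-0.0, 0.999, 0.032, -0.0]
contact_force: [0.1, 0.1, 0.6]
gripper_width: 0.0694
grasp_force: 0.0
time_s: 34.47
ee_pos: [0.5391, -0.2911, 0.1269]
eef_rot: [0.002, 0.999, 0.032, 0.003]
contact_force: [0.4, 0.3, 0.5]
gripper_width: 0.0706
grasp_force: 0.0
time_s: 34.97
ee_pos: [0.4162, -0.2986, 0.1828]
eef_rot: [0.001, 1.0, 0.031, 0.001]
contact_force: [0.9, -0.3, -0.9]
gripper_width: 0.0702
grasp_force: 0.0
servo_bracket 0.65 [218.2, 254.2, 238.0, 271.3] c=(527.1,313.6) long=43.4 short=23.5 ang=-88.5 0.0393
black_hub 0.66 [203.6, 237.5, 227.0, 253.5] c=(572.9,346.7) long=45.5 short=42.3 ang=-88.0 0.0391
black_hub 0.5 [194.8, 224.1, 257.2, 312.8] c=(509.0,325.0) long=199.3 short=141.6 ang=1.5 0.0228
gear_motor 0.92 [277.4, 151.6, 320.0, 190.2] c=(748.9,163.1) long=104.5 short=31.3 ang=-46.9 0.0306
gear_motor 0.82 [442.2, 171.6, 491.3, 182.9] c=(746.4,-230.1) long=107.2 short=31.1 ang=-85.3 0.0306
gear_motor 0.6 [217.5, 274.7, 231.1, 309.9] c=(459.1,323.6) long=75.8 short=23.3 ang=2.1 0.0272
chassis_plate 0.59 [475.4, 243.2, 503.5, 288.5] c=(536.5,-289.6) long=102.9 short=59.9 ang=1.1 0.016
ultrasonic_sensor 0.85 [482.7, 259.7, 504.9, 276.1] c=(533.5,-288.8) long=52.4 short=31.8 ang=-88.0 0.044
ultrasonic_sensor 0.81 [338.0, 323.3, 358.0, 345.6] c=(371.8,41.2) long=50.6 short=31.5 ang=36.9 0.0324
orange_hub 0.84 [402.1, 225.5, 425.0, 242.3] c=(607.2,-111.2) long=43.4 short=40.4 ang=-81.0 0.0352
```

View pics/t2.png

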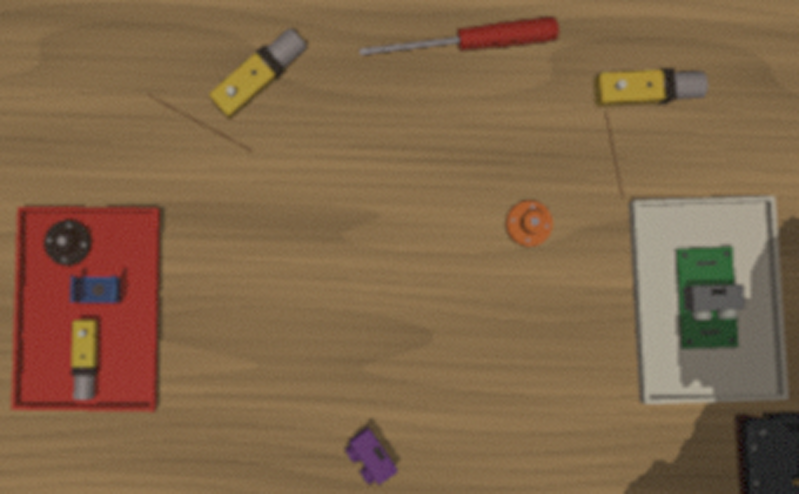

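The picture shows all three drive parts separate in the red tray at crop (68,242), (97,290) and (84,358). The plate is in the white tray with the sensor upright on it at (716,298). Its measured centre is within about 1.5 mm of the plate's, and its top sits at the right height. The orange hub, purple sensor, large motors and screwdriver have not moved.

```bash
python3 -c "
from bench import close_job; print(close_job())"
```

```text
the job is handed in; nothing more can be done
None
```

The job is handed in after about 35 s of robot time, with both kits made up as asked: motor, bracket and black hub flat and apart in the red tray, and the plate in the white tray with the grey sensor upright on its middle.

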